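# Find the rocking corner of the carving board and press its shim flat

## Robot

A 6-joint arm with a two-finger parallel gripper is mounted at the origin on the work surface. World frame = base frame: x ahead of the robot, y to its left, z up, the work surface at z = 0. Lengths are in mm, angles in rad, forces in N, time in s.
With the tool pointing down it reaches from about 350 to 925 mm from the base axis. Payload 6.4 kg.
Tool frame: the origin (TCP) lies midway between the tips of the shut fingers; the grasp point (between the pads) lies behind it (tcp_to_grasp is the x of the grasp point in the tool frame, in mm); x points along the fingers, z is the direction in which the jaws open and shut, and the axes are right-handed (so a half turn about x gives the same grasp; the last joint's range is limited). The gripper opens to 94 mm and grips with 3 to 60 N. Pads are 16 mm wide; open, the fingers measure 119 mm over their backs; the gripper's body (75 mm by 177 mm) begins 78 mm behind the grasp point.
Start: joints at [1.116, 0.245, 1.558, -0, 1.339, -0.174], TCP at [180.128, 624.554, 205.455] pointing down, gripper open.
Joint ranges: [-3.13, 3.13], [-1.02, 2.26], [0.13, 2.54], [-0.95, 4.09], [0.21, 2.88], [-2.74, 2.74]. Speed limits (rad/s): [2.57, 2.57, 3.14, 3.14, 3.14, 3.14].

## Interface

Orientations are given as a unit quaternion [w, x, y, z].
In Python, from workcell import * gives the robot as it stands.
- The arm moves only by the tool step_arm, never from a script. Its arguments are lists of equal length, an entry for each row: "travel": the shift along the world's x, y, z in mm, a list of three; "twist": the turn about the world's z in rad; "jaw": the finger opening in mm, from 0 to 94. In form: {"travel": [[dx, dy, dz], ...], "twist": [twist, ...], "jaw": [jaw, ...]}. A call has 1 to 20 rows; each row is the pose to reach, as a shift and turn from the pose measured when the call began; what a row does not reach only later rows make up. A row lasts 1/10 s, in which the tool goes at most 50 mm and 8.59 degrees, less where a joint would pass 70% of its speed; a pose out of reach is approached as far as the arm can. A call with a gripper value outside its range is refused whole. The fingers move at their own pace and stop on an object; "newtons" is the grip in N (left out, the last holds). Time passes only in rows, so rows that repeat a pose let the fingers close. It gives the time, the measured TCP pose, the force and the opening at its end, in the units of the state.
- state(): the state, without advancing time (a new reading comes with each control period).
- capture(name): name is "side" or "top" or "wrist"; returns a dict with "img" (384x512x3 uint8, red, green, blue), "K" (3x3 intrinsics, pixels), "position" and "attitude" of the camera in the world. Camera axes: x right, y down, z forward; pixel columns grow to the right and rows downward; lengths in mm; the calibration is good to about 2 mm. A picture is of the moment at which its call begins. There is no depth.
- job_done(): hands the job in, once; it reports no verdict.
The state is a dict: "t": time; "q": joint angles; "joint_vel": joint speeds; "joint_efforts": joint torques, N m; "ee_pos": TCP position; "ee_rot": TCP orientation; "wrist_force": force on the tool from outside, world axes, zero at the start; "ft_torque": the same for the moment, N m; "finger_gap": finger opening in mm.
Only numpy, scipy, OpenCV 4.12 (cv2) and the standard library are available. Lean on these libraries where they do the work, as an engineer would, in place of code of your own. Each camera call takes 0.05 s, during which the arm holds its last target.

## Task

The carving board rocks at one corner. With closed fingertips press down on the board's corners until you find the one that gives, then press the brass shim tab beside that corner down flat on its ledge, so that it props the board level again, leaving the other three tabs raised. Do not lift or shift the board, and leave the tongs lying on it and the salt cellar, bowl and jar where they are.

Things in the scene. Friction and masses are not known exactly. Their poses are not given: they have to be found in the camera images.
- stand: low galvanised steel stand fixed to the shelf, 190 x 390 mm and 31 mm high; origin at its centre on the shelf surface; x points away from the robot (far), y to the robot's left, z up; yaw at most 0.22 rad. At each of its four corners it has a ledge with a hinged brass shim tab, sticking out beyond the board's left or right edge.
- board: loose wooden carving board, 200 x 240 x 18 mm (x, y, z), 0.6 to 0.95 kg, lying level on four pads on the stand; origin at the centre of its underside, 45 mm above the shelf; axes parallel to the stand's. Three corners are firm; at the fourth, just as level at first, the pad is loose: pressed with about 5 to 8 N the corner sinks 6 mm and may stay down or rock back when released.
- corner_near_left (a point): point on the board's top surface straight above the pad under its near left corner, 63 mm above the shelf: 70 mm from the board's centre in x and 90 mm in y. Press here to test this corner.
- corner_near_right (a point): point on the board's top surface straight above the pad under its near right corner, 63 mm above the shelf: 70 mm from the board's centre in x and 90 mm in y. Press here to test this corner.
- corner_far_left (a point): point on the board's top surface straight above the pad under its far left corner, 63 mm above the shelf: 70 mm from the board's centre in x and 90 mm in y. Press here to test this corner.
- corner_far_right (a point): point on the board's top surface straight above the pad under its far right corner, 63 mm above the shelf: 70 mm from the board's centre in x and 90 mm in y. Press here to test this corner.
- shim_near_left_press (a point): point on top of the near left brass shim tab (26 mm wide, 54 mm long, 3 mm thick), which sticks out to the left (+y) from a hinge 8 mm outside the board's edge, 34 mm above the shelf. The point lies 38 mm from the hinge and moves with the tab: 55 to 59 mm above the shelf as found; pressed flat, 35.5 mm and about 7 mm farther out.
- shim_near_right_press (a point): point on top of the near right brass shim tab (26 mm wide, 54 mm long, 3 mm thick), which sticks out to the right (-y) from a hinge 8 mm outside the board's edge, 34 mm above the shelf. The point lies 38 mm from the hinge and moves with the tab: 55 to 59 mm above the shelf as found; pressed flat, 35.5 mm and about 7 mm farther out.
- shim_far_left_press (a point): point on top of the far left brass shim tab (26 mm wide, 54 mm long, 3 mm thick), which sticks out to the left (+y) from a hinge 8 mm outside the board's edge, 34 mm above the shelf. The point lies 38 mm from the hinge and moves with the tab: 55 to 59 mm above the shelf as found; pressed flat, 35.5 mm and about 7 mm farther out.
- shim_far_right_press (a point): point on top of the far right brass shim tab (26 mm wide, 54 mm long, 3 mm thick), which sticks out to the right (-y) from a hinge 8 mm outside the board's edge, 34 mm above the shelf. The point lies 38 mm from the hinge and moves with the tab: 55 to 59 mm above the shelf as found; pressed flat, 35.5 mm and about 7 mm farther out.
- shim_near_left (a joint): angle by which the near left shim tab has been pressed down: 0 raised, sloping up outwards; 0.65 rad flat on its ledge; starts between 0 and 0.1. Pressed at its press point it gives at about 5 to 7 N and stays where it is left; once flat its inner end props that corner of the board.
- shim_near_right (a joint): angle by which the near right shim tab has been pressed down: 0 raised, sloping up outwards; 0.65 rad flat on its ledge; starts between 0 and 0.1. Pressed at its press point it gives at about 5 to 7 N and stays where it is left; once flat its inner end props that corner of the board.
- shim_far_left (a joint): angle by which the far left shim tab has been pressed down: 0 raised, sloping up outwards; 0.65 rad flat on its ledge; starts between 0 and 0.1. Pressed at its press point it gives at about 5 to 7 N and stays where it is left; once flat its inner end props that corner of the board.
- shim_far_right (a joint): angle by which the far right shim tab has been pressed down: 0 raised, sloping up outwards; 0.65 rad flat on its ledge; starts between 0 and 0.1. Pressed at its press point it gives at about 5 to 7 N and stays where it is left; once flat its inner end props that corner of the board.
- pad_near_left (a joint): how far the pad hidden under the board's near left corner has sunk, in m: 0 at the start; a firm pad never sinks more than about 1 mm, the loose one 6 mm once its corner is pressed, and it does not come back up.
- pad_near_right (a joint): how far the pad hidden under the board's near right corner has sunk, in m: 0 at the start; a firm pad never sinks more than about 1 mm, the loose one 6 mm once its corner is pressed, and it does not come back up.
- pad_far_left (a joint): how far the pad hidden under the board's far left corner has sunk, in m: 0 at the start; a firm pad never sinks more than about 1 mm, the loose one 6 mm once its corner is pressed, and it does not come back up.
- pad_far_right (a joint): how far the pad hidden under the board's far right corner has sunk, in m: 0 at the start; a firm pad never sinks more than about 1 mm, the loose one 6 mm once its corner is pressed, and it does not come back up.
- tongs: bystander: aluminium tongs, 210 x 40 x 16 mm, lying loose along y on the middle of the board; origin at the underside's middle; leave alone.
- salt_cellar: bystander: round wooden salt cellar with swivel lid, 92 mm across, 79 mm high, standing to the left; origin under its centre.
- bowl: bystander: white enamel bowl, 150 mm across, 60 mm high, standing to the right; origin under its centre.
- jar: bystander: empty clear acrylic jar with white twist cap, 84 mm across, 115 mm high, standing beyond the board; origin under its centre.

How it is judged:
By the outcome, as a careful person would: the job done as asked, in the order asked, and still so for the second after the job is handed in, with the robot touching nothing.
It also fails if it takes over 54 s, if anything falls off the work surface, if the arm or the gripper's body presses on something with over 40 N, if the wrist force passes 120 N, or if a joint passes its speed limit or range.

## Working session

There is one attempt and no reset: what is moved stays moved. The work goes in short steps, Python scripts to look and compute and a tool call to move; the robot and the scene stay as the last step left them, time stands still between calls to the robot, and variables do not carry over. Pictures are saved under pics/ and viewed, and the job is handed in when it is done.

Besides the shell and the picture viewer there is one more tool, called after "Emit:" as name(argument=value, ...) on one line, values as JSON. step_arm: Moves the arm, as the interface text tells. Its arguments: {"type":"object","properties":{"travel":{"type":"array","items":{"type":"array","items":{"type":"number"}}},"twist":{"type":"array","items":{"type":"number"}},"jaw":{"type":"array","items":{"type":"number"}},"newtons":{"type":"number"}},"required":["travel","twist","jaw"]}

```bash
ls; mkdir -p pics
cat > h.py <<'E'
from workcell import *
import numpy as np, cv2, pickle
def snap(n,f):
    c=capture(n); pickle.dump(c,open(f'pics/{f}.pkl','wb')); cv2.imwrite(f'pics/{f}.png',cv2.cvtColor(c['img'],cv2.COLOR_RGB2BGR)); return c
E
python3 - <<'E'
from h import *
for n in ['top','side']:
    c=snap(n,n+'0'); print(c['K'],c['position'],c['attitude'])
print(state())
E
```

```text
pics
[[466.31513912   0.         249.57174997]
 [  0.         466.31513912 186.47228422]
 [  0.           0.           1.        ]] [ 363.03592402   -8.5717938  1293.71311192] [-0.07172789  0.71087995 -0.69621737  0.06918225]
[[438.58014659   0.         255.34981976]
 [  0.         438.58014659 180.39743433]
 [  0.           0.           1.        ]] [ 159.60041605 -662.94675404  958.31008062] [-0.34349879  0.88953797 -0.28100988  0.10846297]
{'t': 0.1, 'q': array([ 1.11590966e+00,  2.45729097e-01,  1.55887502e+00, -1.02396632e-05,
        1.33870765e+00, -1.74096765e-01]), 'joint_vel': array([ 0.00122095, -0.00076717, -0.00100328,  0.00130932,  0.00081519,
       -0.00080216]), 'joint_efforts': array([ 6.71504972e-05, -4.16908336e+01, -3.15528560e+01,  6.86028181e-02,
        3.09691031e-02, -3.29420527e-05]), 'ee_pos': array([179.87949094, 624.05450227, 204.47442567]), 'ee_rot': array([ 0.56450674, -0.42539271,  0.56558683,  0.42483492]), 'wrist_force': array([-0.08193298, -0.30316033, -0.60955308]), 'ft_torque': array([-0.02374473,  0.06151343, -0.03202758]), 'finger_gap': 94.18158889761307}
```

View pics/top0.png

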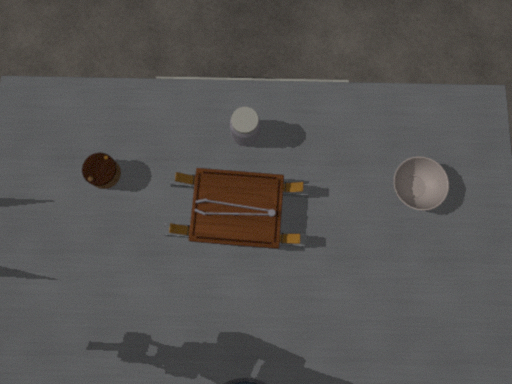

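View pics/side0.png

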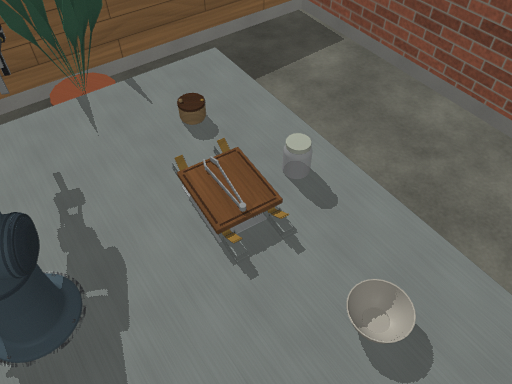

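The top view shows the board at about (237,208), tabs on its left and right, and the tongs across it along y. I'll enlarge it to read the corners.

Run:
```python
import cv2
a=cv2.imread('pics/top0.png')[155:260,160:315]; cv2.imwrite('pics/top0c.png',cv2.resize(a,None,fx=5,fy=5,interpolation=cv2.INTER_CUBIC))
a=cv2.imread('pics/side0.png')[130:255,165:300]; cv2.imwrite('pics/side0c.png',cv2.resize(a,None,fx=4.5,fy=4.5,interpolation=cv2.INTER_CUBIC))
```

```text
(no output)
```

View pics/top0c.png

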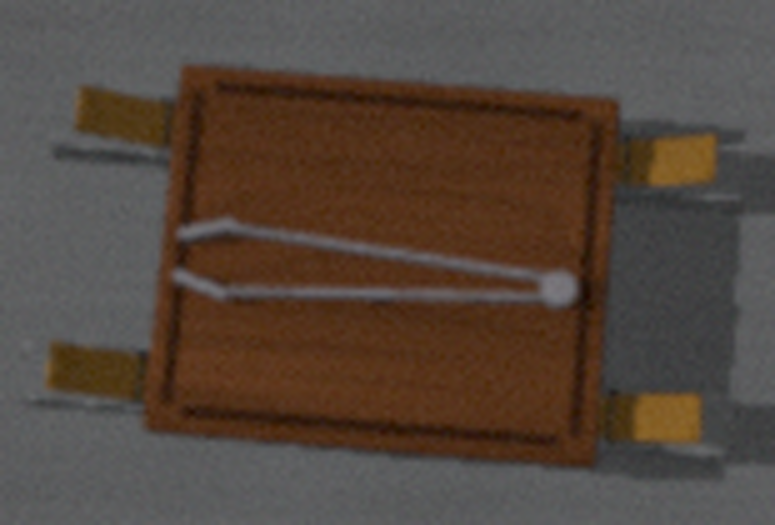

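View pics/side0c.png

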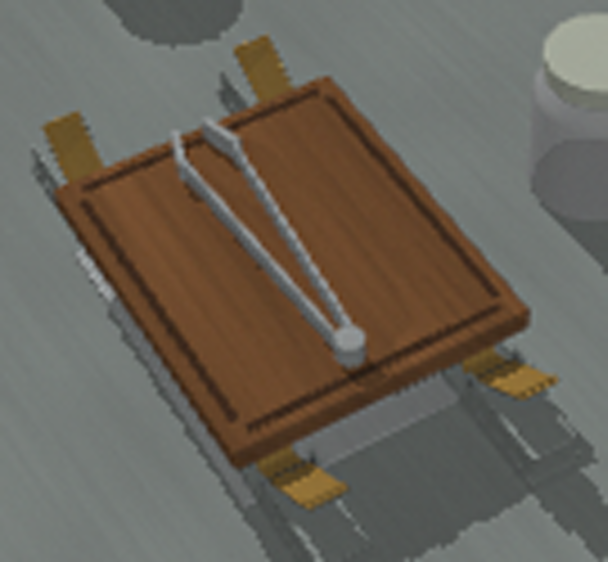

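```bash
cat >> h.py <<'E'
from scipy.spatial.transform import Rotation as R
def Rc(c): 
    w,x,y,z=c['attitude']; return R.from_quat([x,y,z,w]).as_matrix()
def proj(c,P):
    p=(np.atleast_2d(P)-c['position'])@Rc(c); q=p@c['K'].T; return q[:,:2]/q[:,2:]
def ray(c,uv,z):
    d=Rc(c)@np.linalg.solve(c['K'],[uv[0],uv[1],1]); s=(z-c['position'][2])/d[2]; return c['position']+s*d
E
python3 - <<'E'
from h import *
from scipy.optimize import least_squares
t=pickle.load(open('pics/top0.pkl','rb'));s=pickle.load(open('pics/side0.pkl','rb'))
un=lambda p,f,o:(np.array(p)+.5)/f-.5+np.array(o)
tp=un([[183,66],[618,100],[597,458],[147,424]],5,(160,155))
sp=un([[330,78],[529,308],[236,455],[57,188]],4.5,(165,130))
for nm,c,p in(('top',t,tp),('side',s,sp)):
    P=np.array([ray(c,u,63) for u in p]); print(nm,P.round(1).tolist(), [np.linalg.norm(P[i]-P[i-1]).round(1) for i in range(4)],P.mean(0))
L=np.array([[100,120],[100,-120],[-100,-120],[-100,120]])
def W(v,L,z):
    c,s_=np.cos(v[2]),np.sin(v[2]); return np.c_[L@np.array([[c,s_],[-s_,c]])+v[:2],np.full(len(L),z)]
for use in('t','s','ts'):
    f=lambda v:np.r_[(proj(t,W(v,L,63))-tp).ravel()*('t' in use),(proj(s,W(v,L,63))-sp).ravel()*('s' in use)]
    r=least_squares(f,[540,0,-.08]); print(use,r.x,r.fun.round(1))
v=r.x
C={'NL':(-70,90),'NR':(-70,-90),'FL':(70,90),'FR':(70,-90)}
for k,(x,y) in C.items():
    print(k,W(v,np.array([[x,y]]),63).round(1))
for k,(x,y) in C.items():
    sg=np.sign(y)
    for xx in (x,):
        print('shim raised',k,W(v,np.array([[xx,sg*(128+31)]]),57).round(1), 'flat',W(v,np.array([[xx,sg*166]]),35).round(1))
# tab tips etc top view check: centers of far edge
for k,(x,y) in C.items():
    tip=W(v,np.array([[x-13,np.sign(y)*172],[x+13,np.sign(y)*172]]),34+54*np.sin(.6)); print(k,((proj(t,tip)-[160,155]+.5)*5-.5).round(0).tolist(),((proj(s,tip)-[165,130]+.5)*4.5-.5).round(0).tolist())
E
```

```text
top [[660.7, 144.5, 63.0], [646.6, -91.8, 63.0], [453.7, -82.1, 63.0], [466.5, 155.0, 63.0]] [np.float64(194.4), np.float64(236.7), np.float64(193.2), np.float64(237.4)] [556.86293514  31.40714883  63.        ]
side [[661.0, 141.4, 63.0], [648.3, -90.7, 63.0], [450.6, -81.7, 63.0], [466.4, 156.2, 63.0]] [np.float64(195.1), np.float64(232.4), np.float64(197.9), np.float64(238.5)] [556.57513066  31.29887448  63.        ]
t [ 5.57085014e+02  3.13967363e+01 -5.47949444e-02] [-0.4 -1.   0.8 -1.3  0.3  1.2 -0.7  1.  -0.  -0.   0.   0.   0.   0.
 -0.   0. ]
s [ 5.56902313e+02  3.19165364e+01 -6.10633247e-02] [-0.  -0.   0.  -0.  -0.   0.  -0.   0.   0.1 -1.2  1.1  0.6 -0.3  0.2
 -0.9 -0. ]
ts [ 5.56956521e+02  3.16138327e+01 -5.75972346e-02] [-0.4 -1.1  0.8 -1.2  0.1  1.3 -0.9  0.9 -0.  -1.2  1.2  0.5  0.   0.3
 -0.9  0.2]
NL [[492.3 125.5  63. ]]
NR [[481.9 -54.2  63. ]]
FL [[632.  117.4  63. ]]
FR [[621.7 -62.3  63. ]]
shim raised NL [[496.2 194.4  57. ]] flat [[496.6 201.4  35. ]]
shim raised NR [[ 477.9 -123.1   57. ]] flat [[ 477.5 -130.1   35. ]]
shim raised FL [[636.  186.3  57. ]] flat [[636.4 193.3  35. ]]
shim raised FR [[ 617.7 -131.2   57. ]] flat [[ 617.3 -138.1   35. ]]
NL [[48.0, 388.0], [53.0, 340.0]] [[42.0, 127.0], [79.0, 112.0]]
NR [[699.0, 440.0], [702.0, 390.0]] [[309.0, 508.0], [351.0, 487.0]]
FL [[77.0, 130.0], [82.0, 83.0]] [[235.0, 49.0], [269.0, 35.0]]
FR [[714.0, 179.0], [716.0, 132.0]] [[524.0, 399.0], [561.0, 380.0]]
```

Run:
```python
from h import *
import workcell
s=state(); w,x,y,z=s['ee_rot']; M=R.from_quat([x,y,z,w]).as_matrix(); print(M.round(3)); 
print([n for n in dir(workcell) if not n.startswith('_')], getattr(workcell,'tcp_to_grasp',None))
```

```text
[[-0.001 -0.961  0.277]
 [-0.002  0.277  0.961]
 [-1.     0.    -0.002]]
['IKError', 'capture', 'job_done', 'state', 'tcp_to_grasp'] -18.8
```

Emit:
step_arm(travel=[[24,-38,0],[48,-77,0],[72,-115,0],[96,-153,0],[120,-192,0],[144,-230,0],[168,-268,0],[192,-307,0],[216,-345,0],[240,-384,0],[264,-422,0],[288,-460,0],[312,-499,0],[312,-499,-30],[312,-499,-60],[312,-499,-90],[312,-499,-110],[312,-499,-115],[312,-499,-115],[312,-499,-115]], twist=[-0.13,-0.26,-0.39,-0.52,-0.65,-0.78,-0.91,-1.04,-1.17,-1.3,-1.35,-1.35,-1.35,-1.35,-1.35,-1.35,-1.35,-1.35,-1.35,-1.35], jaw=[0,0,0,0,0,0,0,0,0,0,0,0,0,0,0,0,0,0,0,0], newtons=20)

```text
t: 2.1
ee_pos: [492.8, 125.1, 90.7]
ee_rot: [0.707, 0.021, 0.707, -0.021]
wrist_force: [0.5, 0.1, -0.7]
finger_gap: 0.6
```

Emit:
step_arm(travel=[[0,0,-8],[0,0,-16],[0,0,-22],[0,0,-24],[0,0,-25],[0,0,-26],[0,0,-26]], twist=[0,0,0,0,0,0,0], jaw=[0,0,0,0,0,0,0])

```text
t: 2.8
ee_pos: [492.8, 125.1, 64.7]
ee_rot: [0.707, 0.021, 0.707, -0.021]
wrist_force: [-0.0, 0.1, 1.2]
finger_gap: 0.8
```

Run:
```python
from h import *
t=snap('top','top1'); s=snap('side','side1')
cv2.imwrite('pics/m1.png',np.hstack([cv2.resize(cv2.imread('pics/top1.png')[140:280,160:315],(400,361)),cv2.resize(cv2.imread('pics/side1.png')[110:255,145:305],(398,361))]))
```

```text
(no output)
```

View pics/m1.png

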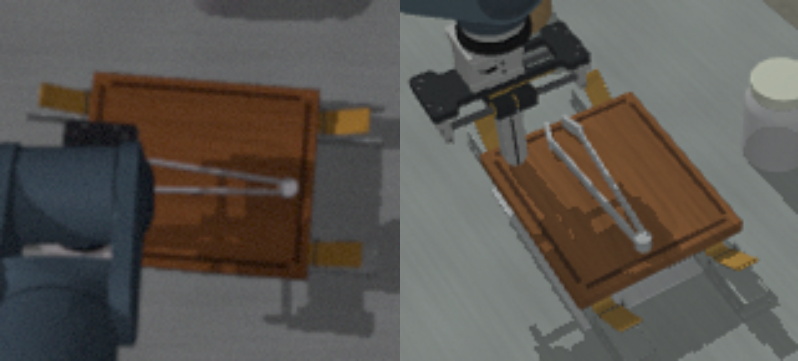

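The side view shows the closed tip just above the near-left corner (about (513,162) in the mosaic), clear of the tongs. I'll press it in small steps.

Emit:
step_arm(travel=[[0,0,-1],[0,0,-1.5],[0,0,-2],[0,0,-2],[0,0,-2]], twist=[0,0,0,0,0], jaw=[0,0,0,0,0])

```text
t: 3.4
ee_pos: [493.0, 125.1, 63.2]
ee_rot: [0.707, 0.021, 0.707, -0.021]
wrist_force: [-2.7, 0.1, 3.9]
finger_gap: 0.3
```

Emit:
step_arm(travel=[[0,0,-0.5],[0,0,-1],[0,0,-1],[0,0,-1]], twist=[0,0,0,0], jaw=[0,0,0,0])

```text
t: 3.8
ee_pos: [493.1, 125.2, 62.9]
ee_rot: [0.707, 0.021, 0.707, -0.021]
wrist_force: [-4.4, 0.8, 8.6]
finger_gap: 0.5
```

Emit:
step_arm(travel=[[0,0,-0.5],[0,0,-1.5],[0,0,-1.5],[0,0,-1.5]], twist=[0,0,0,0], jaw=[0,0,0,0])

```text
t: 4.2
ee_pos: [493.1, 125.2, 62.8]
ee_rot: [0.707, 0.021, 0.707, -0.021]
wrist_force: [-6.1, 0.0, 13.9]
finger_gap: 0.6
```

Near-left is firm: 13.9 N with no sink. Next is far-left, lifting over the tongs on the way.

Emit:
step_arm(travel=[[0,0,15],[0,0,45],[35,-2,45],[80,-5,45],[120,-7,45],[139,-8,45],[139,-8,25],[139,-8,8],[139,-8,4],[139,-8,3],[139,-8,2.5],[139,-8,2.5]], twist=[0,0,0,0,0,0,0,0,0,0,0,0], jaw=[0,0,0,0,0,0,0,0,0,0,0,0])

```text
t: 5.4
ee_pos: [632.5, 117.3, 66.2]
ee_rot: [0.707, 0.021, 0.706, -0.021]
wrist_force: [-1.1, 0.3, -0.2]
finger_gap: 0.4
```

Emit:
step_arm(travel=[[0,0,-1],[0,0,-2],[0,0,-3],[0,0,-3.5],[0,0,-3.5],[0,0,-3.5]], twist=[0,0,0,0,0,0], jaw=[0,0,0,0,0,0])

```text
t: 6.0
ee_pos: [632.6, 117.4, 63.0]
ee_rot: [0.707, 0.021, 0.706, -0.021]
wrist_force: [-2.1, 0.3, 2.3]
finger_gap: 1.0
```

Emit:
step_arm(travel=[[0,0,-0.5],[0,0,-1],[0,0,-1.5],[0,0,-1.5],[0,0,-1.5]], twist=[0,0,0,0,0], jaw=[0,0,0,0,0])

```text
t: 6.5
ee_pos: [632.7, 117.3, 62.9]
ee_rot: [0.707, 0.021, 0.707, -0.021]
wrist_force: [-4.9, 0.5, 9.8]
finger_gap: 0.3
```

Emit:
step_arm(travel=[[0,0,-0.5],[0,0,-1],[0,0,-1],[0,0,-1]], twist=[0,0,0,0], jaw=[0,0,0,0])

```text
t: 6.9
ee_pos: [632.8, 117.4, 62.9]
ee_rot: [0.707, 0.021, 0.707, -0.021]
wrist_force: [-4.1, 0.8, 7.8]
finger_gap: 0.2
```

Emit:
step_arm(travel=[[0,0,-1.5],[0,0,-2],[0,0,-2],[0,0,-2]], twist=[0,0,0,0], jaw=[0,0,0,0])

```text
t: 7.3
ee_pos: [632.9, 117.4, 62.8]
ee_rot: [0.707, 0.021, 0.707, -0.021]
wrist_force: [-5.4, -0.8, 13.6]
finger_gap: 0.3
```

Far-left is firm. On to far-right.

Emit:
step_arm(travel=[[0,0,15],[0,0,40],[-3,-40,40],[-5,-85,40],[-8,-130,40],[-11,-165,40],[-11,-180,40],[-11,-180,20],[-11,-180,8],[-11,-180,4],[-11,-180,2.5],[-11,-180,2.5]], twist=[0,0,0,0,0,0,0,0,0,0,0,0], jaw=[0,0,0,0,0,0,0,0,0,0,0,0])

```text
t: 8.5
ee_pos: [622.1, -62.0, 65.5]
ee_rot: [0.707, 0.02, 0.707, -0.021]
wrist_force: [0.6, -0.4, 0.3]
finger_gap: 0.5
```

Emit:
step_arm(travel=[[0,0,-2],[0,0,-3],[0,0,-3.5],[0,0,-4.5],[0,0,-4.5],[0,0,-4.5]], twist=[0,0,0,0,0,0], jaw=[0,0,0,0,0,0])

```text
t: 9.1
ee_pos: [622.8, -61.9, 61.9]
ee_rot: [0.707, 0.02, 0.706, -0.021]
wrist_force: [0.2, 1.7, 5.7]
finger_gap: 0.3
```

Emit:
step_arm(travel=[[0,0,-1],[0,0,-1.5],[0,0,-2],[0,0,-2],[0,0,-2]], twist=[0,0,0,0,0], jaw=[0,0,0,0,0])

```text
t: 9.6
ee_pos: [623.0, -62.0, 60.4]
ee_rot: [0.708, 0.02, 0.706, -0.021]
wrist_force: [-1.2, 0.4, 5.3]
finger_gap: 0.7
```

Emit:
step_arm(travel=[[0,0,-1],[0,0,-2],[0,0,-3],[0,0,-4],[0,0,-4],[0,0,-4]], twist=[0,0,0,0,0,0], jaw=[0,0,0,0,0,0])

```text
t: 10.2
ee_pos: [623.4, -62.4, 57.3]
ee_rot: [0.708, 0.02, 0.706, -0.021]
wrist_force: [-1.5, -0.3, 5.8]
finger_gap: 0.7
```

Emit:
step_arm(travel=[[0,0,-1],[0,0,-2],[0,0,-2],[0,0,-2]], twist=[0,0,0,0], jaw=[0,0,0,0])

```text
t: 10.6
ee_pos: [623.7, -62.5, 57.1]
ee_rot: [0.708, 0.02, 0.706, -0.021]
wrist_force: [-5.8, 1.5, 11.7]
finger_gap: 0.6
```

Far-right gave: it sank 6 mm at about 5–6 N and bottomed out at z 57.1. I'll lift off, move to hover over the far-right tab and look.

Emit:
step_arm(travel=[[0,0,3],[0,0,8],[0,0,25],[0,0,40],[-3,-35,40],[-6,-69,40],[-6,-69,25],[-6,-69,15],[-6,-69,15]], twist=[0,0,0,0,0,0,0,0,0], jaw=[0,0,0,0,0,0,0,0,0])

```text
t: 11.5
ee_pos: [616.2, -130.1, 69.9]
ee_rot: [0.706, 0.02, 0.707, -0.02]
wrist_force: [-0.0, 0.0, -0.9]
finger_gap: 0.6
```

Run:
```python
from h import *
t=snap('top','top2'); s=snap('side','side2')
cv2.imwrite('pics/m2.png',np.hstack([cv2.resize(cv2.imread('pics/top2.png')[140:280,160:315],(400,361)),cv2.resize(cv2.imread('pics/side2.png')[110:255,145:305],(398,361))]))
```

```text
(no output)
```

View pics/m2.png

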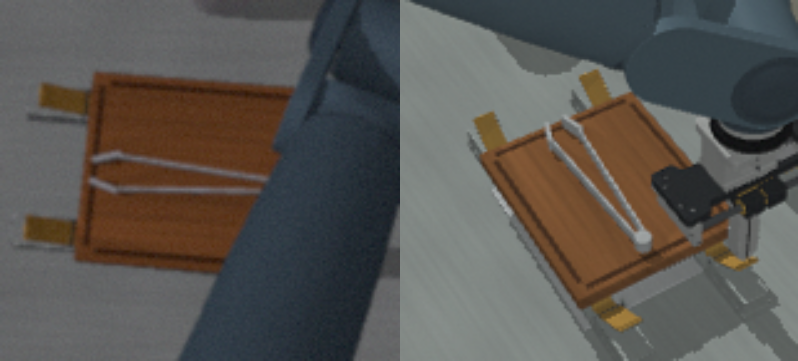

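The fingertip is just above the far-right tab, around (740,255) in the mosaic. The tongs have not moved. Pressing the tab now.

Emit:
step_arm(travel=[[1,-1,-5],[1,-1,-9],[1,-1,-12],[1,-1.5,-15],[1,-2,-18],[1,-2,-20],[1,-2,-20]], twist=[0,0,0,0,0,0,0], jaw=[0,0,0,0,0,0,0])

```text
t: 12.3
ee_pos: [619.4, -132.9, 52.5]
ee_rot: [0.708, 0.019, 0.706, -0.021]
wrist_force: [0.3, -1.0, 4.2]
finger_gap: 0.6
```

Emit:
step_arm(travel=[[0,-1,-3],[0,-2,-6],[0,-3,-9],[0,-3,-11],[0,-3,-11]], twist=[0,0,0,0,0], jaw=[0,0,0,0,0])

```text
t: 12.8
ee_pos: [619.2, -136.1, 41.0]
ee_rot: [0.708, 0.019, 0.706, -0.021]
wrist_force: [0.2, -1.4, 2.2]
finger_gap: 0.8
```

Emit:
step_arm(travel=[[-1,-1,-2],[-1,-1,-4],[-1,-1,-6],[-1,-1,-6.5],[-1,-1,-6.5]], twist=[0,0,0,0,0], jaw=[0,0,0,0,0])

```text
t: 13.3
ee_pos: [619.1, -136.9, 35.7]
ee_rot: [0.709, 0.019, 0.705, -0.021]
wrist_force: [0.2, 2.4, 9.5]
finger_gap: 0.7
```

Emit:
step_arm(travel=[[0,0,-1],[0,0,-1.5],[0,0,-1.5],[0,0,-1.5]], twist=[0,0,0,0], jaw=[0,0,0,0])

```text
t: 13.7
ee_pos: [619.2, -136.9, 35.6]
ee_rot: [0.708, 0.019, 0.705, -0.02]
wrist_force: [-3.4, 1.7, 13.2]
finger_gap: 0.9
```

Emit:
step_arm(travel=[[0,0,-2],[0,0,-3],[0,0,-3],[0,0,-3]], twist=[0,0,0,0], jaw=[0,0,0,0])

```text
t: 14.1
ee_pos: [619.4, -136.9, 35.5]
ee_rot: [0.708, 0.019, 0.706, -0.02]
wrist_force: [-6.8, 3.5, 21.2]
finger_gap: 0.4
```

Emit:
step_arm(travel=[[0,0,3],[0,0,10],[0,0,40],[0,0,80],[0,0,120],[-30,-30,150],[-60,-60,170],[-90,-95,180],[-120,-130,180],[-150,-165,180],[-180,-200,180],[-210,-230,180],[-210,-230,180]], twist=[0,0,0,0,0,0,0,0,0,0,0,0,0], jaw=[0,0,0,0,0,0,0,0,0,0,0,0,0])

```text
t: 15.4
ee_pos: [406.1, -369.4, 214.6]
ee_rot: [0.707, 0.021, 0.706, -0.022]
wrist_force: [0.9, -0.1, 0.4]
finger_gap: 0.6
```

Run:
```python
from h import *
t=snap('top','top3'); s=snap('side','side3')
a=cv2.resize(cv2.imread('pics/top3.png')[155:260,160:315],None,fx=5,fy=5,interpolation=cv2.INTER_CUBIC); cv2.imwrite('pics/top3c.png',a)
a=cv2.imread('pics/side3.png')[130:255,165:300]; cv2.imwrite('pics/side3c.png',cv2.resize(a,None,fx=4.5,fy=4.5,interpolation=cv2.INTER_CUBIC))
```

```text
(no output)
```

View pics/top3c.png

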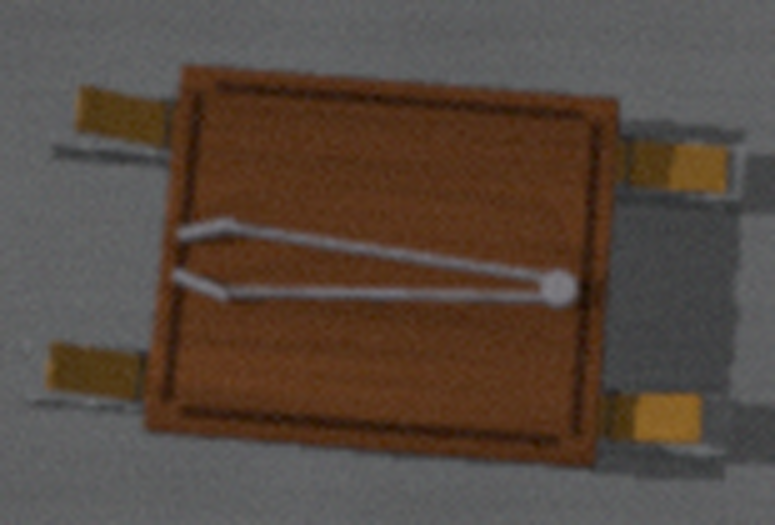

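View pics/side3c.png

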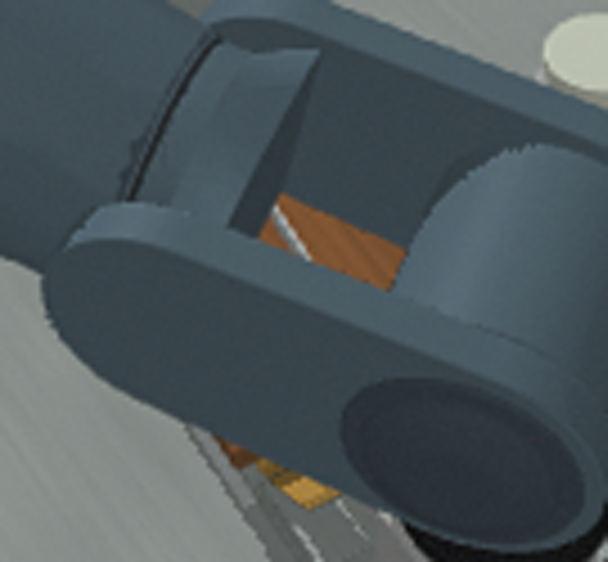

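View pics/side3.png

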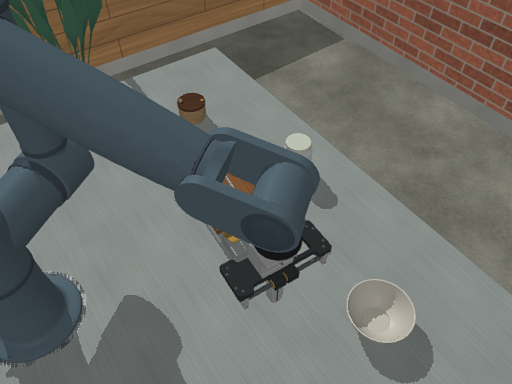

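Top view: board edges and tongs are exactly where they started, and the far-right tab now reaches out flat to its ledge's end (728,165). The other three tabs look unchanged. The arm blocks the side view, so I'll swing it left for a final look.

Emit:
step_arm(travel=[[10,35,25],[20,75,40],[30,115,40],[40,155,40],[45,195,40],[50,235,40],[55,275,40],[55,320,40],[55,365,40],[50,410,40],[45,455,40],[40,500,40],[30,545,40],[15,590,40],[0,635,40],[-20,680,40],[-45,720,40],[-75,755,40],[-110,790,40],[-140,820,40]], twist=[0,0,0,0,0,0,0,0,0,0,0,0.1,0.2,0.3,0.4,0.5,0.6,0.7,0.8,0.9], jaw=[0,0,0,0,0,0,0,0,0,0,0,0,0,0,0,0,0,0,0,0])

```text
t: 17.5
ee_pos: [265.1, 455.2, 254.3]
ee_rot: [0.645, -0.291, 0.644, 0.292]
wrist_force: [0.4, 0.7, 0.1]
finger_gap: 0.3
```

Run:
```python
from h import *
t=snap('top','top4'); s=snap('side','side4')
a=cv2.imread('pics/side4.png')[130:255,165:300]; cv2.imwrite('pics/side4c.png',cv2.resize(a,None,fx=4.5,fy=4.5,interpolation=cv2.INTER_CUBIC))
for n in('top','side'):
    d=cv2.absdiff(cv2.imread(f'pics/{n}0.png'),cv2.imread(f'pics/{n}4.png')).max(2); cv2.imwrite(f'pics/d{n}.png',np.clip(d.astype(int)*4,0,255).astype('u1'))
cv2.imwrite('pics/dd.png',cv2.resize(np.hstack([cv2.imread('pics/dtop.png'),cv2.imread('pics/dside.png')]),(800,300)))
```

```text
(no output)
```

View pics/side4c.png

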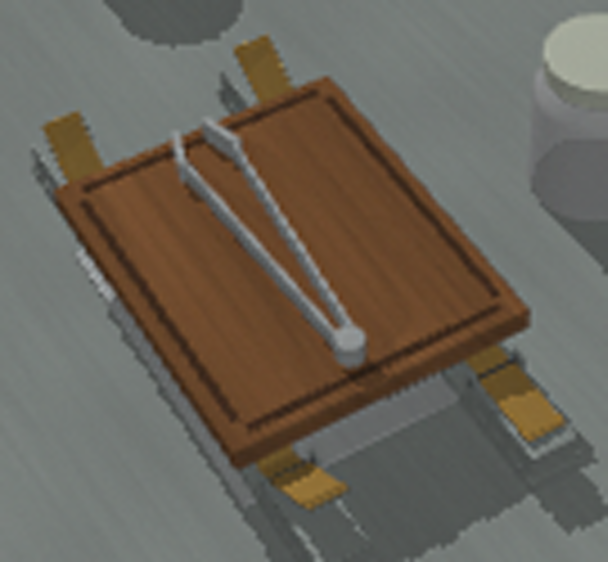

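View pics/dd.png

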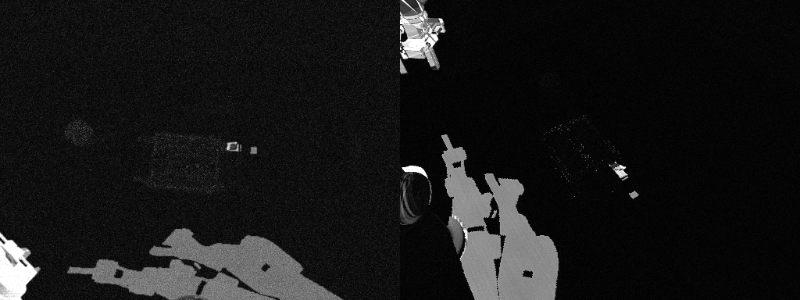

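Compared with the first pictures, both views show only the far-right tab and its shadow changed; the rest is the arm and its shadow. The board is level again with its far-right corner at (529,308), as at the start.

```bash
python3 -c "
from workcell import *
print(job_done())"
```

```text
the job is handed in; nothing more can be done
None
```

The far-right corner was the loose one. I pressed its brass shim tab flat and handed the job in at about 17.6 s of the 54 s allowed.

- **Finding the corner:** Near-left and far-left held firm, at about 14 N with no sink. Far-right sank 6 mm at about 5–6 N and bottomed out at 57 mm above the shelf. I did not test near-right, since the loose corner had already been found.
- **Shim tab:** I pressed the far-right tab down until it stopped at 35.5 mm above the shelf under 21 N, which matches the height given for flat.
- **Last checks:** Compared with the starting pictures, the top and side views show only that tab, its shadow, and the arm and its shadow changed. The board, tongs, salt cellar, bowl, jar and other three tabs look unmoved. The far-right corner is back at its original height in the side view.

I did not press the corner again to confirm the prop. That the board is level is judged from the pictures only. No check failed or disagreed.

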